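# Pack the training kit tray

## Robot

A 6-joint arm with a two-finger parallel gripper is mounted at the origin on the work surface. World frame = base frame: x ahead of the robot, y to its left, z up, the work surface at z = 0. Lengths are in m, angles in rad, forces in N, time in s.
With the tool pointing down it reaches from about 0.425 to 1.125 m from the base axis. Payload 14.9 kg.
Tool frame: the origin (TCP) lies on the centre line of the jaws, within the pads' length; the fingertips stand 8 mm ahead of it and the grasp point (between the pads) lies 11 mm behind it; z points along the fingers, y is the direction in which the jaws open and shut (so a half turn about z gives the same grasp; the last joint's range is limited). The gripper opens to 91 mm and grips with 3 to 60 N. Pads are 32 mm wide; open, the fingers measure 118 mm over their backs; the gripper's body (76 mm by 178 mm) begins 60 mm behind the grasp point.
Start: joints at [1.121, 0.379, 1.734, -0, 1.028, -0.033], TCP at [0.283, 0.64, 0.222] pointing down, gripper open.
Joint ranges: [-2.77, 2.77], [-0.74, 2.19], [0, 2.66], [-1.06, 4.2], [0.31, 2.87], [-3.08, 3.08]. Speed limits (rad/s): [1.89, 1.89, 2.39, 3.14, 3.14, 3.14].

## Interface

Orientations are given as a 3x3 rotation matrix whose columns are the frame's x, y, z axes.
In Python, from workcell import monitor, viewer, ticket, models gives the robot as it stands. The module is installed in compiled form; this text tells all that it offers.
- The arm moves only by the tool jog_arm, never from a script. Its argument "steps" is a list that holds one entry, the list of rows, each a list of 7 numbers: the shift along the tool's x, y, z scaled (see below), then the turn, a rotation vector about the tool's x, y, z scaled (see below), then the gripper command: -1 is shut, 1 is fully open, values between are in proportion. A call has 1 to 5 rows; each row is the pose to reach, as a shift and turn from the pose commanded when the call began, along the tool's axes at that moment, turning the shorter way round; what a row does not reach only later rows make up. The controller multiplies each number of a shift by 0.5 m and each number of a turn by pi rad. A row lasts 1/8 s, in which the tool goes at most 62.5 mm and 10.7 degrees, less where a joint would pass 70% of its speed; a pose out of reach is approached as far as the arm can. A call with a number of a shift or a turn outside -1 to 1 is refused whole. A call with a gripper value outside its range is refused whole. The fingers move at their own pace and stop on an object; "force" is the grip in N (left out, the last holds). Time passes only in rows, so rows that repeat a pose let the fingers close. It gives the time, the measured TCP pose, the force and the opening at its end, in the units of the state.
- monitor.state(): the state, without advancing time (a new reading comes with each control period).
- viewer.camera(name): name is "side" or "top"; returns the picture (420x560x3 uint8, red, green, blue); there is no depth.
- viewer.camera_params(name): a dict with "K" (3x3 intrinsics, pixels), "position" and "rotation" of the camera in the world. Camera axes: x right, y down, z forward; pixel columns grow to the right and rows downward; lengths in m; the calibration is good to about 2 mm. A picture is of the moment at which its call begins. camera_params takes no time and is no camera call.
- ticket.hand_in(): hands the job in, once; it reports no verdict.
Trained networks look in the newest picture that a camera, given by its name, has taken for a name from the list of things; names that differ only in an ending like _2 or _b are one class to them, and where a whole thing is asked for, a point or a joint stands for the part that bears it (a point fixed in the world has none). Each returns a list of dicts, best first, with "confidence" (0 to 1); they miss things now and then, are a little off and sometimes report something else, mostly with a low value. They report only what shows in the picture. A call takes as long as a camera call. They do not tell look-alikes from the thing itself.
- models.spot_in(camera, name): "bbox" ([left, top, right, bottom] in pixels, round what is visible of it).
- models.outline_of(camera, name): "pixels" (420x560 bool, what is visible of it) and "bbox" ([left, top, right, bottom] in pixels, round what is visible of it).
The state is a dict: "time_s": time; "joint_positions": joint angles; "joint_vel": joint speeds; "effort": joint torques, N m; "position": TCP position; "orientation": TCP orientation; "force": force on the tool from outside, world axes, zero at the start; "torque": the same for the moment, N m; "gripper_width": finger opening in m.
Only numpy, scipy, OpenCV 4.12 (cv2) and the standard library are available. Lean on these libraries where they do the work, as an engineer would, in place of code of your own. Each camera call takes 0.05 s, during which the arm holds its last target.

## Task

Pack the plywood kit tray for tonight's training: lay the closed mouthguard case, the grip strengthener and the padlock each flat in the recess cut to its size, and the large massage ball in the round recess. Leave the empty case with its lid up and the small ball where they are.

Things in the scene. Friction and masses are not known exactly. Their poses are not given: they have to be found in the camera images.
- mouthguard_case: Belongs in the tray, either way round. Closed blue hard-plastic mouthguard case, D-shaped from above, 80 (x) x 58 (y) x 32 mm high, lid up with vent slots; straight hinge side at +y, rounded corners at -y; grip across y, where the flanks are parallel over 36 mm. About 0.09 kg. Origin: centre of its underside. Start yaw within 0.5 rad of 0.
- grip_strengthener: Belongs in the tray, either way round. Lies flat: two aluminium handles 22 mm thick, steel coil at +x, open end at -x; 118 mm long (x), 70 mm wide at the open end, 22 high. Rigid. Origin: mid length and width, at the underside. Centre of mass about 12 mm towards -x, there 60 mm wide over both handles: grip it there across y. About 0.16 kg. Start yaw within 0.5 rad of 0.
- padlock: Belongs in the tray, either way round. Padlock lying flat: brass body 38 (x) x 40 (y) x 20 mm thick, steel shackle to +x, 66 mm long in all. Origin: middle of the whole length and width, at the underside; the brass body's centre, where to grip it across y, is 14 mm towards -x. About 0.16 kg. Start yaw within 0.6 rad of 0.
- massage_ball: Belongs in the tray. The large grey silicone massage ball, 62 mm across, firm, with a flat foot 24 mm across on which it stands without rolling. Origin: the ball's centre, 28.6 mm above the surface it stands on. About 0.13 kg.
- small_ball: Look-alike that stays where it is: the small grey silicone ball, 42 mm across, on a flat foot. Origin: the ball's centre, 19.4 mm above the bench.
- open_case: Look-alike that stays where it is: an empty blue case like the mouthguard case but with its lid standing open, about 72 mm high, 80 (x) x 97 mm (y) with the leaning lid. Origin: middle of its whole outline, at the underside; the base lies towards -y, the lid leans to +y.
- case_pocket: White plastic insert 140 (x) x 112 (y) x 13 mm in the plywood tray, recess lined grey; the middle-sized rectangular recess, 98 (x) x 76 (y) x 9 mm deep: for the mouthguard case, long side along x. A 64 mm wide finger channel of the same depth crosses the insert along y. Origin: centre of its underside, 6 mm above the bench; recess floor 4 mm above the origin, rim 13 mm.
- grip_pocket: White plastic insert 140 (x) x 112 (y) x 13 mm in the plywood tray, recess lined grey; the largest rectangular recess, 134 (x) x 90 (y) x 9 mm deep: for the grip strengthener, lengthwise along x. A 64 mm wide finger channel of the same depth crosses the insert along y. Origin: centre of its underside, 6 mm above the bench; recess floor 4 mm above the origin, rim 13 mm.
- lock_pocket: White plastic insert 140 (x) x 112 (y) x 13 mm in the plywood tray, recess lined grey; the smallest rectangular recess, 84 (x) x 58 (y) x 9 mm deep: for the padlock, lengthwise along x. A 64 mm wide finger channel of the same depth crosses the insert along y. Origin: centre of its underside, 6 mm above the bench; recess floor 4 mm above the origin, rim 13 mm.
- ball_seat: White plastic insert 140 (x) x 112 (y) x 13 mm in the plywood tray, recess lined grey; a round recess 82 mm across, 9 mm deep: for the large ball. Origin: centre of its underside, 6 mm above the bench; recess floor 4 mm above the origin, rim 13 mm. The tray (310 x 260 mm, long sides 25 mm high, ends 48) holds the four inserts two by two, x along its length; which lies where varies.
Not all that is in view belongs to the job. What is meant by the padlock is not blue, and is the smaller of those in its own colour. Leave any green look-alike of the massage_ball alone.

How it is judged:
At the end, for the whole second after the job is handed in: Case, grip strengthener and padlock flat (0.1 rad) on the floors of their own recesses (within 4 mm) and the large ball standing in the round one (centre under 34 mm above its floor), each within 16 mm of its recess centre, all at rest; open case and small ball within 25 mm of their start (horizontal distance between massage_ball and ball_seat below 0.016 m and z of massage_ball in the frame of ball_seat below 0.038 m and linear speed of each of massage_ball, mouthguard_case, grip_strengthener, padlock below 0.02 m/s and horizontal distance between mouthguard_case and case_pocket below 0.016 m and z of mouthguard_case in the frame of case_pocket below 0.008 m and angle between each of mouthguard_case, grip_strengthener, padlock's own z axis and vertical below 0.1 rad and horizontal distance between grip_strengthener and grip_pocket below 0.016 m and z of grip_strengthener in the frame of grip_pocket below 0.008 m and horizontal distance between padlock and lock_pocket below 0.016 m and z of padlock in the frame of lock_pocket below 0.008 m and distance of each of open_case, small_ball from where it was at the start of the episode below 0.025 m); the robot touches nothing.
It fails at once if the open empty case is moved by more than 25 mm (distance of open_case from where it was at the start of the episode above 0.025 m).
It fails at once if the small ball is moved by more than 25 mm (distance of small_ball from where it was at the start of the episode above 0.025 m).
It also fails if it takes over 109 s, if anything falls off the work surface, if the arm or the gripper's body presses on something with over 40 N, if the wrist force passes 120 N, or if a joint passes its speed limit or range.

## Working session

There is one attempt and no reset: what is moved stays moved. The work goes in short steps, Python scripts to look and compute and a tool call to move; the robot and the scene stay as the last step left them, time stands still between calls to the robot, and variables do not carry over. Pictures are saved under pics/ and viewed, and the job is handed in when it is done.

Besides the shell and the picture viewer there is one more tool, called after "Call:" as name(argument=value, ...), one argument or row to a line, values as JSON. jog_arm: Moves the arm, as the interface text tells. Shifts and turns lie within -1 to 1; 1 stands for 0.5 m of shift or pi rad of turn. Its arguments: {"type":"object","properties":{"steps":{"type":"array"},"force":{"type":"number"}},"required":["steps"]}

```bash
mkdir -p pics; ls; python3 - <<'E'
from workcell import monitor, viewer, ticket, models
import cv2,numpy as np
s=monitor.state()
for k,v in s.items(): print(k,np.round(v,4).tolist())
for n in("top","side"):
    im=viewer.camera(n); cv2.imwrite(f"pics/{n}0.png",im[:,:,::-1])
    p=viewer.camera_params(n); print(n,{k:np.round(v,4).tolist() for k,v in p.items()})
E
```

```text
pics
time_s 0.0
joint_positions [1.1207, 0.3794, 1.7348, 0.0, 1.0285, -0.0333]
joint_vel [0.0002, -0.0014, 0.0011, -0.0003, 0.0011, 0.0006]
effort [0.0036, -76.374, -43.436, 0.0652, 0.0426, -0.0001]
position [0.2832, 0.6397, 0.2213]
orientation [[-0.9144, 0.4048, -0.0005], [0.4048, 0.9144, -0.001], [0.0, -0.0011, -1.0]]
force [0.2074, -0.1047, 0.5999]
torque [-0.0465, 0.0053, 0.035]
gripper_width 0.0917
top {'K': [[412.6088, 0.0, 282.9341], [0.0, 412.6088, 210.8811], [0.0, 0.0, 1.0]], 'position': [0.4938, -0.036, 1.0868], 'rotation': [[-0.0197, -0.997, 0.0744], [-0.9998, 0.0197, -0.001], [-0.0004, -0.0744, -0.9972]]}
side {'K': [[384.9425, 0.0, 283.8445], [0.0, 384.9425, 204.6886], [0.0, 0.0, 1.0]], 'position': [0.4319, -0.8914, 0.6395], 'rotation': [[0.9876, -0.08, 0.1348], [-0.1566, -0.5446, 0.8239], [0.0075, -0.8349, -0.5504]]}
```

View pics/top0.png

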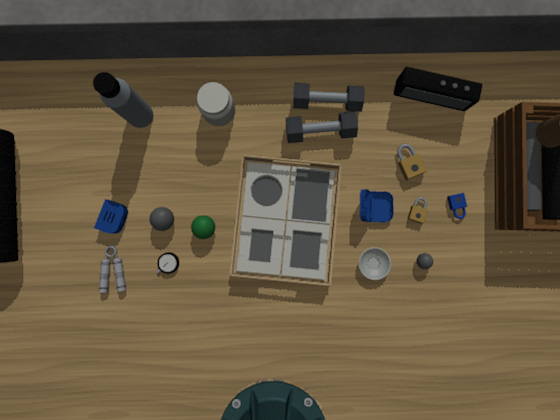

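View pics/side0.png

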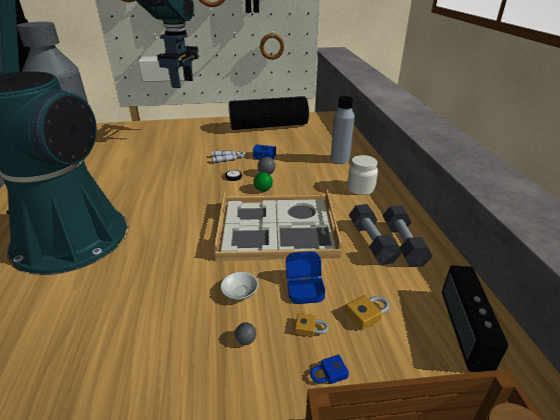

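```bash
cat > h.py <<'E'
from workcell import monitor, viewer, ticket, models
import cv2,numpy as np
P={n:viewer.camera_params(n) for n in("top","side")}
def proj(n,X):
    p=P[n];R=np.array(p["rotation"]);c=(np.atleast_2d(X)-p["position"])@R
    q=c@np.array(p["K"]).T;return q[:,:2]/q[:,2:]
def back(n,uv,z):
    p=P[n];uv=np.atleast_2d(uv);d=np.c_[uv,np.ones(len(uv))]@np.linalg.inv(p["K"]).T@np.array(p["rotation"]).T
    o=np.array(p["position"]);return o+d*((z-o[2])/d[:,2:])
E
python3 - <<'E'
from h import *
ims={n:viewer.camera(n) for n in P}
import pickle
M={}
for n in P:
    for o in ["mouthguard_case","grip_strengthener","padlock","massage_ball","small_ball","open_case","case_pocket","grip_pocket","lock_pocket","ball_seat"]:
        r=models.outline_of(n,o); M[n,o]=r
        for d in r[:4]:
            v,u=np.nonzero(d["pixels"]); print(n,o,round(d["confidence"],2),d["bbox"], len(u), np.round(back(n,[u.mean(),v.mean()],0.02)[0],3) if len(u) else'')
pickle.dump((M,ims),open("m0.pkl","wb"))
print(monitor.state()["time_s"])
t=ims["top"][:,:,::-1]
cv2.imwrite("pics/cropL.png",cv2.resize(t[190:300,80:220],None,fx=5,fy=5,interpolation=2))
cv2.imwrite("pics/cropT.png",cv2.resize(t[150:290,225:345],None,fx=4,fy=4,interpolation=2))
cv2.imwrite("pics/cropR.png",cv2.resize(t[140:290,350:480],None,fx=4,fy=4,interpolation=2))
E
```

```text
top mouthguard_case 0.86 [94.5, 197.4, 132.4, 232.5] 822 [0.568 0.408 0.02 ]
top mouthguard_case 0.4 [148.5, 206.4, 171.8, 228.1] 461 [0.561 0.279 0.02 ]
top grip_strengthener 0.94 [100.4, 247.3, 126.8, 293.6] 710 [0.428 0.407 0.02 ]
top grip_strengthener 0.5 [361.2, 187.9, 391.6, 219.2] 1018 [ 0.582 -0.277  0.02 ]
top padlock 0.66 [396.5, 144.6, 424.2, 178.4] 610 [ 0.693 -0.372  0.02 ]
top padlock 0.65 [410.0, 202.4, 427.6, 224.6] 306 [ 0.564 -0.385  0.02 ]
top massage_ball 0.9 [191.3, 216.1, 213.8, 237.3] 464 [0.537 0.172 0.02 ]
top massage_ball 0.87 [148.7, 204.9, 170.3, 231.8] 496 [0.56  0.281 0.02 ]
top small_ball 0.74 [417.9, 250.4, 432.3, 270.9] 232 [ 0.438 -0.397  0.02 ]
top open_case 0.8 [356.0, 189.7, 389.6, 219.7] 1006 [ 0.583 -0.276  0.02 ]
top case_pocket 0.95 [280.2, 221.4, 328.5, 277.5] 2361 [ 0.473 -0.091  0.02 ]
top grip_pocket 0.71 [285.0, 166.2, 336.2, 224.3] 2318 [ 0.615 -0.108  0.02 ]
top ball_seat 0.56 [239.8, 162.4, 290.4, 217.7] 2192 [0.628 0.007 0.02 ]
side mouthguard_case 0.58 [254.1, 143.1, 276.5, 159.0] 291 [0.565 0.402 0.02 ]
side grip_strengthener 0.54 [210.8, 150.0, 241.5, 162.9] 299 [0.423 0.385 0.02 ]
side padlock 0.97 [292.9, 315.0, 328.5, 339.8] 523 [ 0.563 -0.399  0.02 ]
side padlock 0.97 [343.7, 292.5, 385.3, 326.9] 951 [ 0.689 -0.381  0.02 ]
side padlock 0.8 [310.4, 353.4, 347.0, 384.8] 667 [ 0.582 -0.502  0.02 ]
side massage_ball 0.57 [249.9, 175.4, 271.9, 192.3] 280 [0.538 0.181 0.02 ]
side massage_ball 0.56 [229.8, 200.1, 274.2, 223.5] 1110 [0.485 0.007 0.02 ]
side small_ball 0.54 [236.2, 323.6, 252.2, 341.1] 348 [ 0.437 -0.4    0.02 ]
side open_case 0.91 [287.8, 249.6, 324.0, 303.7] 1792 [ 0.583 -0.266  0.02 ]
side grip_pocket 0.81 [278.9, 223.4, 333.5, 248.9] 1390 [ 0.612 -0.119  0.02 ]
side lock_pocket 0.94 [229.0, 199.6, 278.5, 227.7] 1222 [0.484 0.008 0.02 ]
side ball_seat 0.68 [274.0, 194.4, 329.1, 225.0] 1178 [ 0.626 -0.004  0.02 ]
1.2
```

View pics/cropL.png

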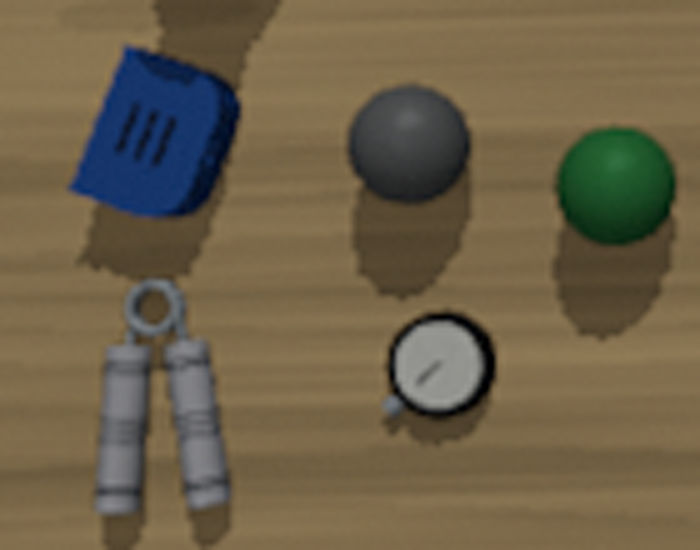

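View pics/cropT.png

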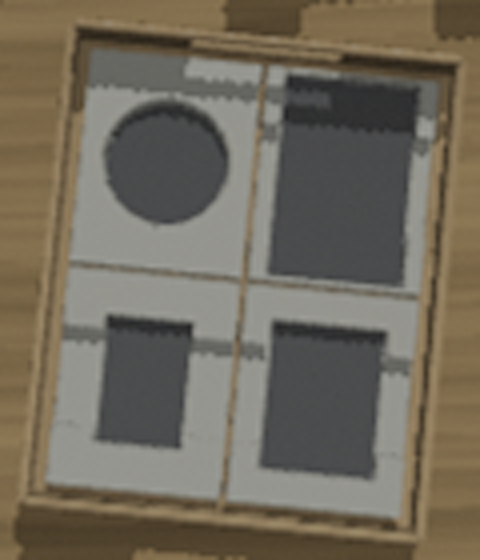

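View pics/cropR.png

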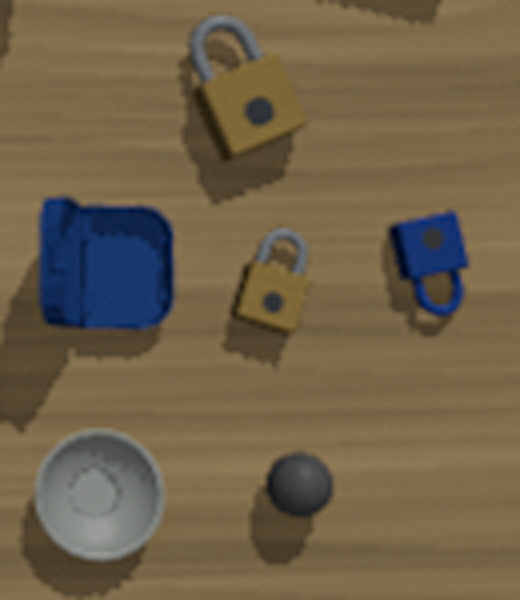

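```bash
python3 - <<'E'
from h import *
C={"ball":[(104,161),(229,161),(166,98),(166,224)],"lock":[(107,316),(193,323),(181,448),(95,439)],"case":[(273,322),(387,331),(375,478),(260,466)],"grip":[(285,73),(420,87),(404,286),(269,273)],"tray":[(76,25),(463,63),(424,540),(24,500)]}
for k,v in C.items():
    uv=(np.array(v)+.5)/4-.5+[225,150]
    W=back("top",uv,0.019)[:,:2]
    print(k,np.round(W.mean(0),4),[round(np.linalg.norm(W[i]-W[(i+1)%4]),4) for i in range(4)], [round(float(np.arctan2(*(W[i]-W[j])[::-1])),3) for i,j in((0,3),(1,2))])
E
```

```text
ball [0.6293 0.0055] [np.float64(0.0814), np.float64(0.0584), np.float64(0.0826), np.float64(0.0578)] [0.757, -2.379]
lock [0.4865 0.0222] [np.float64(0.0558), np.float64(0.0807), np.float64(0.0556), np.float64(0.0794)] [-0.111, -0.114]
case [ 0.4729 -0.0934] [np.float64(0.0739), np.float64(0.0946), np.float64(0.0742), np.float64(0.0928)] [-0.112, -0.108]
grip [ 0.615  -0.1103] [np.float64(0.0887), np.float64(0.1307), np.float64(0.0878), np.float64(0.1314)] [-0.101, -0.108]
tray [ 0.551  -0.0454] [np.float64(0.2546), np.float64(0.3101), np.float64(0.2576), np.float64(0.3102)] [-0.12, -0.111]
```

```bash
cat > fit.py <<'E'
from h import *
import pickle
from scipy.optimize import minimize
def hullmask(uv,off,S=4,N=(480,480)):
    m=np.zeros(N,np.uint8);h=cv2.convexHull(((uv-off+.5)*S-.5).astype(np.float32))
    cv2.fillPoly(m,[np.round(h*16).astype(np.int32)],1,shift=4);return m
def polys():
    a=np.linspace(0,np.pi/2,6);r=.022
    c=[(.04,.029),(-.04,.029)]+[(-.04+r-r*np.cos(t),-.029+r-r*np.sin(t)) for t in a]+[(.04-r+r*np.sin(t),-.029+r-r*np.cos(t)) for t in a]
    g=[(-.059,.035),(-.059,-.035),(.03,-.021),(.03,.021)]+[(.047+.012*np.cos(t),.012*np.sin(t)) for t in np.linspace(0,6.28,12)]
    p=[(-.033,.02),(-.033,-.02),(.005,-.02),(.005,.02)]+[(.033-.016+.016*np.cos(t),.016*np.sin(t)) for t in np.linspace(-1.57,1.57,9)]
    return dict(mouthguard_case=(c,[0,.032]),grip_strengthener=(g,[.003,.019]),padlock=(p,[0.0,.02]))
def pts(o,x,y,w,z0=0):
    q,zs=polys()[o];q=np.array(q)
    R=np.array([[np.cos(w),-np.sin(w)],[np.sin(w),np.cos(w)]]);xy=q@R.T+[x,y]
    return np.vstack([np.c_[xy,np.full(len(xy),z+z0)] for z in zs])
def fit(o,masks,x0,z0=0):
    T=[]
    for n,m in masks:
        v,u=np.nonzero(m);off=np.array([u.mean()-60,v.mean()-60]).round()
        T.append((n,off,hullmask(np.c_[u,v].astype(float)[:, :],off) if 0 else None,m))
    tg=[]
    for n,off,_,m in T:
        cs,_h=cv2.findContours(cv2.resize(m.astype(np.uint8),None,fx=4,fy=4,interpolation=0),0,1)
        c=max(cs,key=cv2.contourArea)[:,0].astype(float)
        uv=(c+.5)/4-.5; tg.append((n,off,hullmask(uv,off)))
    def cost(p):
        s=0
        for n,off,t in tg:
            k=hullmask(proj(n,pts(o,*p,z0=z0)),off);s+=1-(k&t).sum()/max(1,(k|t).sum())
        return s
    best=None
    for dw in(-.2,0,.2):
        sx=np.array(x0)+[0,0,dw]
        r=minimize(cost,sx,method="Nelder-Mead",options=dict(initial_simplex=[sx,sx+[.01,0,0],sx+[0,.01,0],sx+[0,0,.15]],xatol=1e-4,fatol=1e-4))
        if best is None or r.fun<best.fun:best=r
    return best
E
python3 - <<'E'
from fit import *
M,ims=pickle.load(open("m0.pkl","rb"))
im=ims["top"].astype(int)
blue=(im[...,2]>im[...,0]+35)&(im[...,2]>60)
bm=np.zeros_like(blue);bm[190:240,85:140]=blue[190:240,85:140]
s=ims["side"].astype(int);bs=np.zeros_like(blue);bs[138:165,248:282]=((s[...,2]>s[...,0]+35)&(s[...,2]>50))[138:165,248:282]
print(bm.sum(),bs.sum())
pk=lambda n,o,i=0:M[n,o][i]["pixels"]
J=[("mouthguard_case",bm,bs,(.566,.408,-.36)),
("grip_strengthener",pk("top","grip_strengthener"),pk("side","grip_strengthener"),(.43,.4,.0)),
("padlock",pk("top","padlock",1),pk("side","padlock",0),(.565,-.39,-.25))]
for o,a,b,x0 in J:
    for l,ms in(("both",[("top",a),("side",b)]),("top",[("top",a)]),("side",[("side",b)])):
        r=fit(o,ms,x0);print(o,l,np.round(r.x,4),round(r.fun,3))
        if l=="both":
            for n,m in ms:
                pass
# balls by colour circle
def c(n,o,i,z):
    v,u=np.nonzero(pk(n,o,i));return back(n,[u.mean(),v.mean()],z)[0]
print("ball",c("top","massage_ball",1,.0286),"small",c("top","small_ball",0,.0194),c("side","small_ball",0,.0194))
E
```

```text
655 260
mouthguard_case both [ 0.5668  0.4095 -0.2811] 0.205
mouthguard_case top [ 0.5669  0.4109 -0.3731] 0.127
mouthguard_case side [ 0.5671  0.4073 -0.2501] 0.071
grip_strengthener both [0.4343 0.4098 0.0783] 0.175
grip_strengthener top [0.4359 0.4106 0.05  ] 0.041
grip_strengthener side [0.4318 0.4067 0.0878] 0.067
padlock both [ 0.5714 -0.3907 -0.2903] 0.222
padlock top [ 0.5725 -0.3912 -0.3589] 0.101
padlock side [ 0.5712 -0.3919 -0.3071] 0.097
ball [0.5597605  0.27843598 0.0286    ] small [ 0.43771498 -0.39731247  0.0194    ] [ 0.43739945 -0.39933559  0.0194    ]
```

```bash
python3 - <<'E'
from fit import *
M,ims=pickle.load(open("m0.pkl","rb"))
im=ims["top"].astype(int)
blue=(im[...,2]>im[...,0]+12)
bm=np.zeros_like(blue);bm[190:240,85:140]=blue[190:240,85:140]
s=ims["side"].astype(int);bs=np.zeros_like(blue);bs[138:165,248:282]=((s[...,2]>s[...,0]+15))[138:165,248:282]
print(bm.sum(),bs.sum())
for ms in([("top",bm),("side",bs)],[("top",bm)]):
    r=fit("mouthguard_case",ms,(.566,.408,-.36));print(np.round(r.x,4),r.fun)
print("ball",back("top",[161.3,218.4],.0286))
t=cv2.resize(ims["top"][:,:,::-1],None,fx=5,fy=5,interpolation=2);sd=cv2.resize(ims["side"][:,:,::-1],None,fx=5,fy=5,interpolation=2)
for o,p in(("mouthguard_case",r.x),("grip_strengthener",[.4355,.4103,.055]),("padlock",[.572,-.3912,-.33])):
    for n,I in(("top",t),("side",sd)):
        q=proj(n,pts(o,*p));k=len(q)//2
        for h in(q[:k],q[k:]):cv2.polylines(I,[cv2.convexHull(((h+.5)*5).astype(np.int32))],True,(0,0,255) if h is q else (0,255,0),1)
out=np.zeros((600,800,3),np.uint8)
def put(a,y,x):
    a=a[:600-y,:800-x];out[y:y+a.shape[0],x:x+a.shape[1]]=a
put(t[190*5:300*5,85*5:135*5],0,0);put(t[195*5:230*5,400*5:440*5],0,260);put(sd[138*5:165*5,205*5:285*5],180,260);put(sd[310*5:345*5,285*5:335*5],330,260)
cv2.imwrite("pics/ov.png",out)
E
```

```text
785 289
[ 0.5659  0.408  -0.369 ] 0.06621600086651758
[ 0.5659  0.4082 -0.3736] 0.012496280868789067
ball [[0.55959548 0.27570248 0.0286    ]]
```

View pics/ov.png

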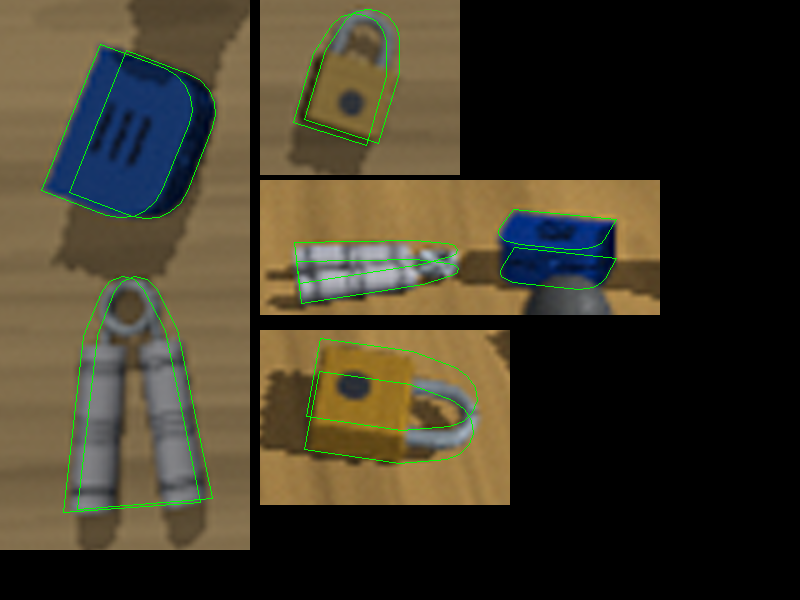

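```bash
python3 - <<'E'
import fit
from fit import *
M,ims=pickle.load(open("m0.pkl","rb"))
fit.polys=lambda:dict(padlock=([(-.033,.02),(-.033,-.02),(.005,-.02),(.005,.02)],[0,.02]))
hs=[]
for n,(a,b,c,d) in(("top",(200,228,404,432)),("side",(310,345,288,332))):
    I=cv2.cvtColor(ims[n],cv2.COLOR_RGB2HSV);print(n,I[(a+b)//2,c-0],I[(a+b)//2, (c+d)//2-2])
    m=np.zeros(I.shape[:2],bool);m[a:b,c:d]=((I[...,1]>150)&(I[...,2]>(55 if n=="top" else 100)))[a:b,c:d]
    m=cv2.morphologyEx(m.astype(np.uint8),cv2.MORPH_OPEN,np.ones((3,3)))
    cc=cv2.connectedComponentsWithStats(m);i=1+np.argmax(cc[2][1:,4]);m=cc[1]==i;print(m.sum(),cc[2][i]);hs.append((n,m))
for ms in(hs,hs[:1],hs[1:]):
    r=fit.fit("padlock",ms,(.565,-.388,-.28));print(np.round(r.x,4),r.fun)
t=cv2.resize(ims["top"][195:230,400:440,::-1],None,fx=10,fy=10,interpolation=0)
t2=t.copy();t2[cv2.resize(hs[0][1][195:230,400:440].astype(np.uint8),None,fx=10,fy=10,interpolation=0)==0]//=3
cv2.imwrite("pics/pad.png",np.hstack([t,t2]))
E
```

```text
top [ 19 106 116] [18 46 67]Traceback (most recent call last):
  File "<stdin>", line 10, in <module>
    return _wrapfunc(a, 'argmax', axis=axis, out=out, **kwds)
    return bound(*args, **kwds)
ValueError: attempt to get argmax of an empty sequence
```

```bash
python3 - <<'E'
import fit
from fit import *
M,ims=pickle.load(open("m0.pkl","rb"))
fit.polys=lambda:dict(padlock=([(-.033,.02),(-.033,-.02),(.005,-.02),(.005,.02)],[0,.02]))
hs=[]
for n,(a,b,c,d) in(("top",(200,228,404,432)),("side",(310,345,288,332))):
    I=cv2.cvtColor(ims[n],cv2.COLOR_RGB2HSV)
    if n=="top":print(I[200:228:2,408:430:2,1])
    th=122 if n=="top" else 185
    m=np.zeros(I.shape[:2],bool);m[a:b,c:d]=((I[...,1]>th))[a:b,c:d]
    m=cv2.morphologyEx(m.astype(np.uint8),cv2.MORPH_OPEN,np.ones((3,3)))
    cc=cv2.connectedComponentsWithStats(m);i=1+np.argmax(cc[2][1:,4]);m=cc[1]==i;print(m.sum(),cc[2][i]);hs.append((n,m))
for ms in(hs,hs[:1],hs[1:]):
    r=fit.fit("padlock",ms,(.565,-.388,-.28));print(np.round(r.x,4),r.fun)
f=lambda t,m:np.hstack([t,np.where(m[...,None],t,t//3)])
z=lambda I:cv2.resize(I,None,fx=8,fy=8,interpolation=0)
A=z(f(ims["top"][195:230,395:440,::-1],hs[0][1][195:230,395:440]));B=z(f(ims["side"][310:345,288:333,::-1],hs[1][1][310:345,288:333]))
cv2.imwrite("pics/pad.png",np.vstack([A,B]))
E
```

```text
[[103 105 104 109  16  31 101  81  27  57 106]
 [104 105 106  75  21 118 113 109  31  14 104]
 [105 103 104  24   3 115 111 114   3  26 105]
 [104 107 149 141 141 117 107 109  22  64 103]
 [102 115 149 145 141 143 142 144  65  98 103]
 [101 131 142 140 144 144 144 142 145 141 103]
 [107 162 141 143 145 133 142 143 147 139 105]
 [114 145 144 144  46  45 102 143 145 107 107]
 [130 146 144 147  32  32  90 143 145 111 107]
 [166 146 145 142 143 125 141 144 141 105 108]
 [113 111 139 158 150 147 142 146 129 104 103]
 [116 109 114 110 114 150 154 150 114 105 107]
 [107 112 116 107 109 109 111 107 105 105 105]
 [109 111 112 112 112 114 116 103 103 103 105]]
227 [408 206  19  17 227]
317 [295 314  20  22 317]Traceback (most recent call last):
  File "<stdin>", line 14, in <module>
AttributeError: 'function' object has no attribute 'fit'
```

```bash
python3 - <<'E'
import fit as F
from h import *
import pickle
M,ims=pickle.load(open("m0.pkl","rb"))
F.polys=lambda:dict(padlock=([(-.033,.02),(-.033,-.02),(.005,-.02),(.005,.02)],[0,.02]))
hs=[]
for n,(a,b,c,d) in(("top",(200,228,404,432)),("side",(310,345,288,332))):
    I=cv2.cvtColor(ims[n],cv2.COLOR_RGB2HSV)
    th=122 if n=="top" else 185
    m=np.zeros(I.shape[:2],bool);m[a:b,c:d]=((I[...,1]>th))[a:b,c:d]
    m=cv2.morphologyEx(m.astype(np.uint8),cv2.MORPH_OPEN,np.ones((3,3)))
    cc=cv2.connectedComponentsWithStats(m);i=1+np.argmax(cc[2][1:,4]);m=cc[1]==i;hs.append((n,m))
for ms in(hs,hs[:1],hs[1:]):
    r=F.fit("padlock",ms,(.565,-.388,-.28));print(np.round(r.x,4),r.fun)
f=lambda t,m:np.hstack([t,np.where(m[...,None],t,t//3)])
z=lambda I:cv2.resize(I,None,fx=8,fy=8,interpolation=0)
A=z(f(ims["top"][195:230,395:440,::-1],hs[0][1][195:230,395:440]));B=z(f(ims["side"][310:345,288:333,::-1],hs[1][1][310:345,288:333]))
cv2.imwrite("pics/pad.png",np.vstack([A,B]))
E
```

```text
[ 0.5729 -0.3913 -0.2723] 0.1861609382771231
[ 0.5727 -0.3913 -0.2665] 0.06806741081199386
[ 0.5732 -0.3911 -0.2935] 0.11652149078966156
```

View pics/pad.png

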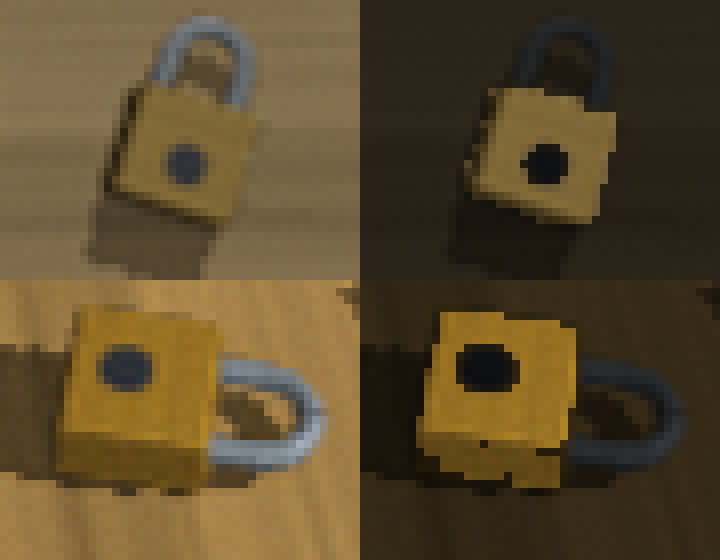

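```bash
cat > plan.py <<'E'
import sys
from h import *
from scipy.spatial.transform import Rotation as Ro
def plan(*targets):
    s=monitor.state();p=np.array(s["position"]);R=np.array(s["orientation"])
    print("t",round(s["time_s"],2),"p",p.round(4),"psi",round(float(np.arctan2(R[1,1],R[0,1])),3),"F",np.round(s["force"],1),"w",round(s["gripper_width"],4),"q6",round(s["joint_positions"][5],2))
    for x,y,z,a in targets:
        T=np.array([[-np.sin(a),np.cos(a),0],[np.cos(a),np.sin(a),0],[0,0,-1]])
        d=R.T@(np.array([x,y,z])-p);w=Ro.from_matrix(R.T@T).as_rotvec()
        print((x,y,z,a),"->",(d/.5).round(3).tolist(),(w/np.pi).round(3).tolist(),"rows",max(np.linalg.norm(d)/.0625,np.linalg.norm(w)/.187).round(1))
if __name__=="__main__":
    plan(*[tuple(map(float,a.split(","))) for a in sys.argv[1:]])
E
python3 plan.py .566,.408,.10,1.199
```

```text
t 1.2 p [0.2834 0.6401 0.2219] psi 1.154 F [ 0.5 -0.5 -0.3] w 0.0914 q6 -0.03
(0.566, 0.408, 0.1, 1.199) -> [-0.705, -0.196, 0.244] [-0.0, 0.0, -0.014] rows 6.2
```

Call:
jog_arm(
  steps=[
    [[-0.705,-0.196,0.2,0,0,-0.014,1],[-0.705,-0.196,0.2,0,0,-0.014,1],[-0.705,-0.196,0.2,0,0,-0.014,1],[-0.705,-0.196,0.2,0,0,-0.014,1],[-0.705,-0.196,0.2,0,0,-0.014,1]],
  ],
  force=25,
)

```text
time_s: 1.82
position: [0.5177, 0.4474, 0.1392]
orientation: [[-0.931, 0.364, 0.0], [0.364, 0.931, 0.0], [-0.0, 0.0, -1.0]]
force: [0.0, 0.6, 0.0]
gripper_width: 0.0911
```

```bash
python3 plan.py .566,.408,.06,1.199
```

```text
t 1.82 p [0.5177 0.4474 0.1392] psi 1.198 F [0.  0.6 0. ] w 0.0911 q6 -0.52
(0.566, 0.408, 0.06, 1.199) -> [-0.119, -0.038, 0.158] [0.0, 0.0, -0.0] rows 1.6
```

Call:
jog_arm(
  steps=[
    [[-0.119,-0.038,0.14,0,0,0,1],[-0.119,-0.038,0.14,0,0,0,1],[-0.119,-0.038,0.14,0,0,0,1]],
  ],
)

```text
time_s: 2.2
position: [0.5647, 0.4077, 0.0676]
orientation: [[-0.931, 0.366, -0.002], [0.366, 0.931, -0.002], [0.002, -0.002, -1.0]]
force: [-0.0, 0.6, 0.3]
gripper_width: 0.0912
```

```bash
python3 plan.py .566,.408,.010,1.199
```

```text
t 2.2 p [0.5647 0.4077 0.0676] psi 1.196 F [-0.   0.6  0.3] w 0.0912 q6 -0.6
(0.566, 0.408, 0.01, 1.199) -> [-0.002, 0.002, 0.115] [-0.001, -0.001, -0.001] rows 0.9
```

Call:
jog_arm(
  steps=[
    [[-0.002,0,0.07,0,0,0,1],[-0.002,0,0.115,0,0,0,1],[-0.002,0,0.115,0,0,0,1],[-0.002,0,0.115,0,0,0,-1],[-0.002,0,0.115,0,0,0,-1]],
  ],
  force=25,
)

```text
time_s: 2.82
position: [0.5662, 0.4095, 0.0133]
orientation: [[-0.931, 0.364, 0.001], [0.364, 0.931, 0.001], [-0.001, 0.001, -1.0]]
force: [0.9, -0.0, -0.1]
gripper_width: 0.0739
```

Call:
jog_arm(
  steps=[
    [[0,0,0,0,0,0,-1],[0,0,0,0,0,0,-1],[0,0,0,0,0,0,-1]],
  ],
)

```text
time_s: 3.2
position: [0.5659, 0.4091, 0.0126]
orientation: [[-0.931, 0.364, 0.0], [0.364, 0.931, 0.0], [-0.0, 0.0, -1.0]]
force: [-2.0, -0.6, 6.1]
gripper_width: 0.0578
```

```bash
python3 plan.py .566,.408,.12,1.199 .566,.1,.14,1.461
```

```text
t 3.2 p [0.5659 0.4091 0.0126] psi 1.198 F [-2.  -0.6  6.1] w 0.0578 q6 -0.61
(0.566, 0.408, 0.12, 1.199) -> [-0.001, -0.002, -0.215] [0.0, 0.0, -0.0] rows 1.7
(0.566, 0.1, 0.14, 1.461) -> [-0.225, -0.576, -0.255] [0.0, 0.0, -0.084] rows 5.3
```

Call:
jog_arm(
  steps=[
    [[0,0,-0.12,0,0,0,-1],[0,0,-0.24,0,0,0,-1],[-0.06,-0.15,-0.255,0,0,-0.03,-1],[-0.14,-0.27,-0.255,0,0,-0.06,-1],[-0.16,-0.38,-0.255,0,0,-0.084,-1]],
  ],
)

```text
time_s: 3.82
position: [0.5729, 0.2211, 0.1398]
orientation: [[-0.994, 0.106, 0.001], [0.106, 0.994, 0.0], [-0.001, 0.0, -1.0]]
force: [0.4, -0.1, -1.5]
gripper_width: 0.0579
```

```bash
python3 plan.py .4727,-.0941,.13,1.461 
```

```text
t 3.83 p [0.5729 0.2211 0.1398] psi 1.465 F [ 0.4 -0.1 -1.5] w 0.0579 q6 -1.13
(0.4727, -0.0941, 0.13, 1.461) -> [0.133, -0.648, 0.019] [0.0, 0.0, 0.001] rows 5.3
```

Call:
jog_arm(
  steps=[
    [[0.133,-0.648,0,0,0,0,-1],[0.133,-0.648,0,0,0,0,-1],[0.133,-0.648,0,0,0,0,-1],[0.133,-0.648,0,0,0,0,-1],[0.133,-0.648,0,0,0,0,-1]],
  ],
)

```text
time_s: 4.45
position: [0.4759, -0.0764, 0.1396]
orientation: [[-0.994, 0.108, 0.001], [0.108, 0.994, -0.0], [-0.001, -0.0, -1.0]]
force: [1.0, -0.8, -0.7]
gripper_width: 0.0579
```

Call:
jog_arm(
  steps=[
    [[0,0,0,0,0,0,-1],[0,0,0,0,0,0,-1]],
  ],
)

```text
time_s: 4.7
position: [0.4769, -0.0746, 0.1395]
orientation: [[-0.994, 0.11, 0.0], [0.11, 0.994, 0.0], [-0.0, 0.0, -1.0]]
force: [-0.5, 0.0, -1.7]
gripper_width: 0.0581
```

```bash
python3 plan.py .4727,-.0941,.06,1.461 .4727,-.0941,.024,1.461 
```

```text
t 4.7 p [ 0.4769 -0.0746  0.1395] psi 1.461 F [-0.5  0.  -1.7] w 0.0581 q6 -1.66
(0.4727, -0.0941, 0.06, 1.461) -> [0.004, -0.04, 0.159] [0.0, 0.0, -0.0] rows 1.3
(0.4727, -0.0941, 0.024, 1.461) -> [0.004, -0.04, 0.231] [0.0, 0.0, -0.0] rows 1.9
```

Call:
jog_arm(
  steps=[
    [[0.004,-0.04,0.05,0,0,0,-1],[0.004,-0.04,0.13,0,0,0,-1],[0.004,-0.04,0.19,0,0,0,-1],[0.004,-0.04,0.23,0,0,0,-1],[0.004,-0.04,0.232,0,0,0,-1]],
  ],
)

```text
time_s: 5.32
position: [0.4725, -0.0928, 0.0222]
orientation: [[-0.994, 0.107, -0.002], [0.107, 0.994, 0.0], [0.002, 0.0, -1.0]]
force: [0.5, -0.2, -0.4]
gripper_width: 0.058
```

```bash
python3 plan.py .4727,-.0941,.0225,1.461;python3 - <<'E'
from h import *
for n in P: cv2.imwrite(f"pics/c_{n}.png",viewer.camera(n)[:,:,::-1])
a=cv2.imread("pics/c_top.png")[150:290,200:370];b=cv2.imread("pics/c_side.png")[140:290,190:370]
cv2.imwrite("pics/c.png",np.hstack([cv2.resize(a,(400,330)),cv2.resize(b,(400,330))]))
E
```

```text
t 5.33 p [ 0.4725 -0.0928  0.0222] psi 1.464 F [ 0.5 -0.2 -0.4] w 0.058 q6 -1.71
(0.4727, -0.0941, 0.0225, 1.461) -> [-0.001, -0.003, -0.001] [0.0, -0.001, 0.001] rows 0.0
```

View pics/c.png

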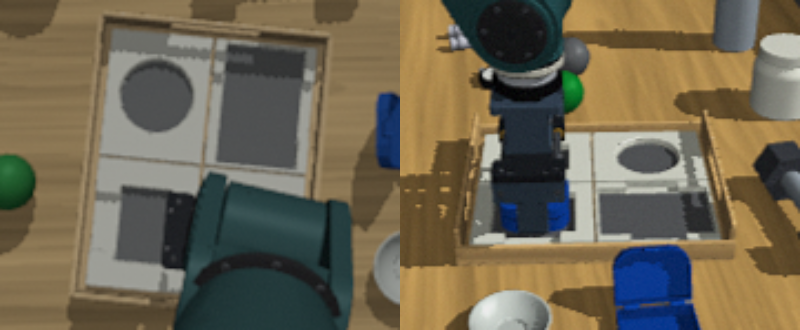

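Call:
jog_arm(
  steps=[
    [[0,0,0,0,0,0,0.58],[0,0,0,0,0,0,0.58],[0,0,0,0,0,0,0.58],[0,0,-0.05,0,0,0,0.58],[0,0,-0.15,0,0,0,0.58]],
  ],
)

```text
time_s: 6.05
position: [0.4713, -0.0941, 0.0981]
orientation: [[-0.994, 0.109, -0.003], [0.109, 0.994, 0.001], [0.003, 0.0, -1.0]]
force: [0.8, 0.3, 0.8]
gripper_width: 0.0719
```

Call:
jog_arm(
  steps=[
    [[0,0,-0.1,0,0,0,1],[-0.12,0.12,-0.1,0,0,0,1],[-0.18,0.24,-0.1,0,0,0,1],[-0.18,0.36,-0.1,0,0,0,1],[-0.18,0.48,-0.1,0,0,0,1]],
  ],
)

```text
time_s: 6.68
position: [0.5861, 0.1183, 0.1487]
orientation: [[-0.994, 0.109, 0.001], [0.109, 0.994, 0.0], [-0.001, 0.0, -1.0]]
force: [0.9, -0.5, -0.2]
gripper_width: 0.091
```

```bash
python3 plan.py .4235,.4097,.10,1.621;python3 - <<'E'
from h import *
for n in P: cv2.imwrite(f"pics/d_{n}.png",viewer.camera(n)[:,:,::-1])
a=cv2.imread("pics/d_top.png")[150:290,200:370];b=cv2.imread("pics/d_side.png")[140:290,190:370]
cv2.imwrite("pics/d.png",np.hstack([cv2.resize(a,(400,330)),cv2.resize(b,(400,330))]))
E
```

```text
t 6.67 p [0.5861 0.1183 0.1487] psi 1.461 F [ 0.9 -0.5 -0.2] w 0.091 q6 -1.3
(0.4235, 0.4097, 0.1, 1.621) -> [0.387, 0.544, 0.097] [0.0, 0.0, -0.051] rows 5.4
```

View pics/d.png

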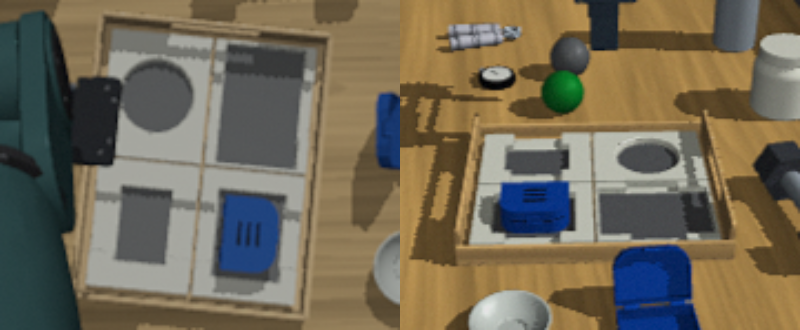

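Call:
jog_arm(
  steps=[
    [[0.387,0.544,0.02,0,0,-0.051,1],[0.387,0.544,0.02,0,0,-0.051,1],[0.387,0.544,0.02,0,0,-0.051,1],[0.387,0.544,0.02,0,0,-0.051,1],[0.387,0.544,0.02,0,0,-0.051,1]],
  ],
)

```text
time_s: 7.4
position: [0.432, 0.3904, 0.1393]
orientation: [[-0.999, -0.051, 0.0], [-0.051, 0.999, 0.0], [-0.0, 0.0, -1.0]]
force: [1.1, -0.1, 0.8]
gripper_width: 0.0913
```

Call:
jog_arm(
  steps=[
    [[0,0,0,0,0,0,1]],
  ],
)

```text
time_s: 7.52
position: [0.4313, 0.3916, 0.1391]
orientation: [[-0.998, -0.055, 0.0], [-0.055, 0.998, 0.0], [-0.0, 0.0, -1.0]]
force: [0.3, -1.2, -0.9]
gripper_width: 0.0912
```

```bash
python3 plan.py .4235,.4097,.05,1.621
```

```text
t 7.53 p [0.4313 0.3916 0.1391] psi 1.626 F [ 0.3 -1.2 -0.9] w 0.0912 q6 -0.93
(0.4235, 0.4097, 0.05, 1.621) -> [0.014, 0.037, 0.178] [0.0, 0.0, 0.002] rows 1.5
```

Call:
jog_arm(
  steps=[
    [[0.014,0.037,0.05,0,0,0.002,1],[0.014,0.037,0.15,0,0,0.002,1],[0.014,0.037,0.22,0,0,0.002,1],[0.014,0.037,0.255,0,0,0.002,1],[0.014,0.037,0.255,0,0,0.002,1]],
  ],
)

```text
time_s: 8.15
position: [0.4252, 0.4064, 0.0111]
orientation: [[-0.999, -0.044, -0.001], [-0.044, 0.999, -0.001], [0.001, -0.001, -1.0]]
force: [0.7, 0.3, 1.0]
gripper_width: 0.0908
```

Call:
jog_arm(
  steps=[
    [[0,0,0,0,0,0,-1],[0,0,0,0,0,0,-1],[0,0,0,0,0,0,-1],[0,0,0,0,0,0,-1]],
  ],
)

```text
time_s: 8.65
position: [0.4254, 0.4077, 0.0122]
orientation: [[-0.999, -0.045, 0.001], [-0.045, 0.999, 0.001], [-0.001, 0.001, -1.0]]
force: [-1.2, -0.7, 7.4]
gripper_width: 0.0605
```

```bash
python3 plan.py .4235,.4097,.05,1.621; python3 - <<'E'
from h import *
for n in P: cv2.imwrite(f"pics/e_{n}.png",viewer.camera(n)[:,:,::-1])
a=cv2.imread("pics/e_top.png")[190:310,60:200];b=cv2.imread("pics/e_side.png")[80:200,160:300]
cv2.imwrite("pics/e.png",np.hstack([cv2.resize(a,(400,340)),cv2.resize(b,(400,340))]))
E
```

```text
t 8.65 p [0.4254 0.4077 0.0122] psi 1.616 F [-1.2 -0.7  7.4] w 0.0605 q6 -0.89
(0.4235, 0.4097, 0.05, 1.621) -> [0.004, 0.004, -0.076] [0.0, 0.0, -0.002] rows 0.6
```

View pics/e.png

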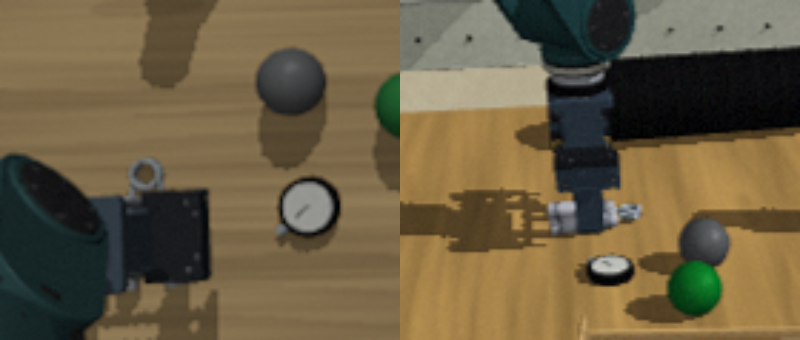

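```bash
python3 plan.py .6059,-.1087,.145,1.461
```

```text
t 8.75 p [0.4253 0.4076 0.0122] psi 1.616 F [-1.8 -1.   8. ] w 0.0603 q6 -0.89
(0.6059, -0.1087, 0.145, 1.461) -> [-0.314, -1.048, -0.266] [0.0, 0.0, 0.049] rows 9.0
```

Call:
jog_arm(
  steps=[
    [[0,0,-0.08,0,0,0,-1],[0,0,-0.18,0,0,0,-1],[0,0,-0.26,0,0,0,-1],[0,0,-0.266,0,0,0,-1]],
  ],
  force=30,
)

```text
time_s: 9.25
position: [0.4262, 0.4083, 0.1475]
orientation: [[-0.999, -0.045, 0.004], [-0.045, 0.999, 0.003], [-0.004, 0.003, -1.0]]
force: [0.7, 0.2, -1.8]
gripper_width: 0.0604
```

```bash
python3 plan.py .6059,-.1087,.145,1.461
```

```text
t 9.25 p [0.4262 0.4083 0.1475] psi 1.616 F [ 0.7  0.2 -1.8] w 0.0604 q6 -0.89
(0.6059, -0.1087, 0.145, 1.461) -> [-0.312, -1.049, 0.003] [0.001, 0.001, 0.049] rows 8.8
```

Call:
jog_arm(
  steps=[
    [[-0.3,-0.98,0,0,0,0.049,-1],[-0.3,-0.98,0,0,0,0.049,-1],[-0.3,-0.98,0,0,0,0.049,-1],[-0.3,-0.98,0,0,0,0.049,-1],[-0.3,-0.98,0,0,0,0.049,-1]],
  ],
)

```text
time_s: 9.88
position: [0.5297, 0.1109, 0.1435]
orientation: [[-0.994, 0.109, -0.001], [0.109, 0.994, -0.0], [0.001, -0.0, -1.0]]
force: [0.8, -0.1, -0.3]
gripper_width: 0.0603
```

```bash
python3 plan.py .6059,-.1087,.145,1.461
```

```text
t 9.88 p [0.5297 0.1109 0.1435] psi 1.462 F [ 0.8 -0.1 -0.3] w 0.0603 q6 -1.3
(0.6059, -0.1087, 0.145, 1.461) -> [-0.199, -0.42, -0.003] [-0.0, -0.0, 0.0] rows 3.7
```

Call:
jog_arm(
  steps=[
    [[-0.199,-0.42,0,0,0,0,-1],[-0.199,-0.42,0,0,0,0,-1],[-0.199,-0.42,0,0,0,0,-1],[-0.199,-0.42,0,0,0,0,-1],[-0.199,-0.42,0,0,0,0,-1]],
  ],
)

```text
time_s: 10.5
position: [0.6061, -0.1092, 0.1433]
orientation: [[-0.994, 0.112, -0.001], [0.112, 0.994, 0.0], [0.001, -0.0, -1.0]]
force: [-0.3, 1.0, -2.0]
gripper_width: 0.0599
```

```bash
python3 plan.py .6059,-.1087,.0225,1.461
```

```text
t 10.5 p [ 0.6061 -0.1092  0.1433] psi 1.459 F [-0.3  1.  -2. ] w 0.0599 q6 -1.67
(0.6059, -0.1087, 0.0225, 1.461) -> [0.0, 0.001, 0.242] [-0.0, -0.0, -0.001] rows 1.9
```

Call:
jog_arm(
  steps=[
    [[0,0,0.08,0,0,0,-1],[0,0,0.16,0,0,0,-1],[0,0,0.21,0,0,0,-1],[0,0,0.24,0,0,0,-1],[0,0,0.24,0,0,0,-1]],
  ],
)

```text
time_s: 11.12
position: [0.6053, -0.106, 0.0237]
orientation: [[-0.994, 0.108, -0.002], [0.108, 0.994, 0.0], [0.002, 0.0, -1.0]]
force: [0.8, -0.4, -1.0]
gripper_width: 0.06
```

```bash
cat > snap.py <<'E'
import sys
from h import *
k=sys.argv[1];o=[]
for n,s in zip(P,sys.argv[2:]):
    a,b,c,d=map(int,s.split(","));im=viewer.camera(n)[a:b,c:d,::-1];o.append(cv2.resize(im,(400,int(400*(b-a)/(d-c)))))
h=min(i.shape[0] for i in o);cv2.imwrite(f"pics/{k}.png",np.hstack([i[:h] for i in o]))
E
python3 plan.py .6059,-.1087,.0225,1.461; python3 snap.py f 150,290,200,370 150,290,190,360
```

```text
t 11.12 p [ 0.6053 -0.106   0.0237] psi 1.462 F [ 0.8 -0.4 -1. ] w 0.06 q6 -1.67
(0.6059, -0.1087, 0.0225, 1.461) -> [-0.002, -0.005, 0.002] [0.0, -0.001, 0.0] rows 0.0
```

View pics/f.png

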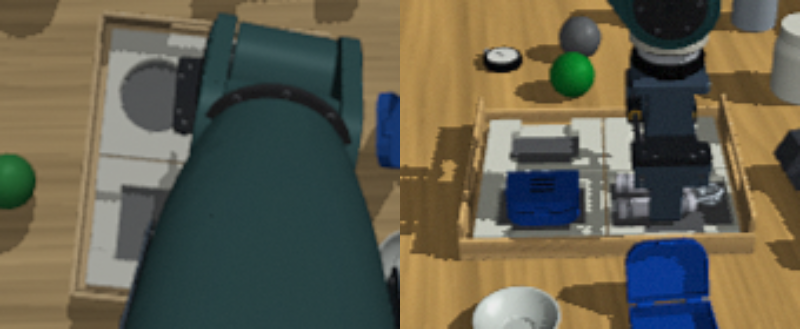

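Call:
jog_arm(
  steps=[
    [[0,-0.004,0.002,0,0,0,-1],[0,-0.004,0.002,0,0,0,0.6],[0,-0.004,0.002,0,0,0,0.6],[0,-0.004,0.002,0,0,0,0.6],[0,-0.004,-0.06,0,0,0,0.6]],
  ],
)

```text
time_s: 11.85
position: [0.6044, -0.1084, 0.0532]
orientation: [[-0.994, 0.109, -0.004], [0.109, 0.994, 0.001], [0.004, 0.0, -1.0]]
force: [-0.0, 0.6, -0.5]
gripper_width: 0.0732
```

Call:
jog_arm(
  steps=[
    [[0,0,-0.1,0,0,0,0.6],[0,0,-0.2,0,0,0,1],[0.1,-0.08,-0.2,0,0,0.05,1],[0.1,-0.2,-0.2,0,0,0.085,1],[0.1,-0.32,-0.2,0,0,0.085,1]],
  ],
)

```text
time_s: 12.48
position: [0.5381, -0.2637, 0.1552]
orientation: [[-0.93, 0.368, 0.001], [0.368, 0.93, -0.0], [-0.001, -0.0, -1.0]]
force: [1.3, 0.3, -0.7]
gripper_width: 0.0914
```

```bash

python3 plan.py .559,-.3873,.12,1.301; python3 snap.py g 150,290,200,370 150,290,190,360
```

```text
t 12.47 p [ 0.5381 -0.2637  0.1552] psi 1.194 F [ 1.3  0.3 -0.7] w 0.0914 q6 -1.69
(0.559, -0.3873, 0.12, 1.301) -> [-0.13, -0.214, 0.07] [-0.0, 0.0, -0.034] rows 2.1
```

View pics/g.png

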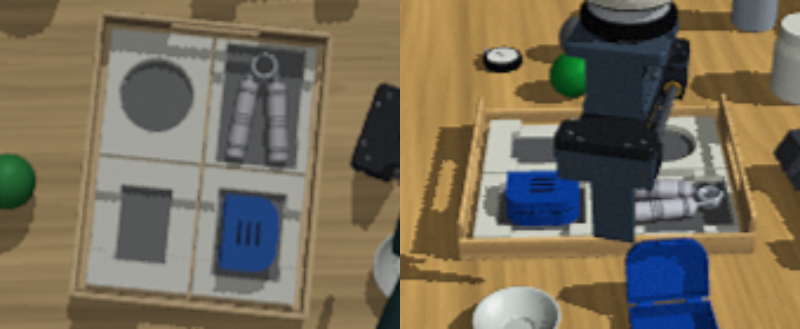

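Call:
jog_arm(
  steps=[
    [[-0.13,-0.214,0.02,0,0,-0.034,0.45],[-0.13,-0.214,0.04,0,0,-0.034,0.45],[-0.13,-0.214,0.05,0,0,-0.034,0.45],[-0.13,-0.214,0.05,0,0,-0.034,0.45]],
  ],
)

```text
time_s: 13.08
position: [0.5593, -0.3849, 0.1288]
orientation: [[-0.964, 0.266, -0.001], [0.266, 0.964, 0.001], [0.002, 0.001, -1.0]]
force: [0.3, 0.3, -0.1]
gripper_width: 0.0663
```

```bash

python3 plan.py .559,-.3873,.0115,1.301; python3 snap.py i 150,290,340,480 230,400,230,400
```

```text
t 13.07 p [ 0.5593 -0.3849  0.1288] psi 1.301 F [ 0.3  0.3 -0.1] w 0.0663 q6 -1.94
(0.559, -0.3873, 0.0115, 1.301) -> [-0.001, -0.005, 0.235] [0.0, -0.0, 0.0] rows 1.9
```

View pics/i.png

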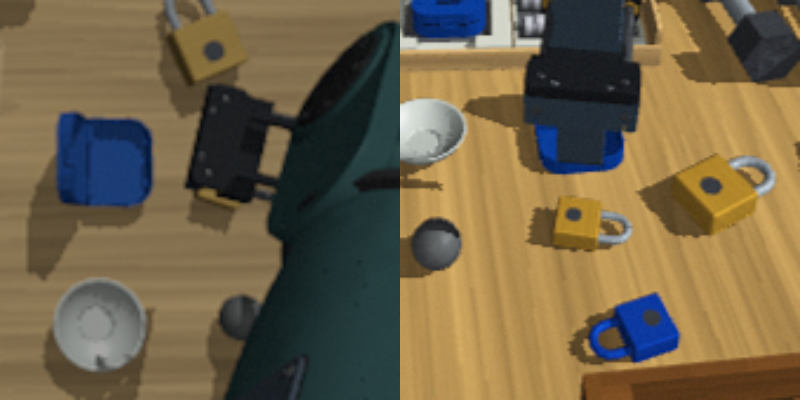

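Call:
jog_arm(
  steps=[
    [[0,-0.004,0.08,0,0,0,0.45],[0,-0.004,0.16,0,0,0,0.45],[0,-0.004,0.21,0,0,0,0.45],[0,-0.004,0.234,0,0,0,0.45],[0,-0.004,0.234,0,0,0,0.45]],
  ],
)

```text
time_s: 13.8
position: [0.5594, -0.3869, 0.0127]
orientation: [[-0.964, 0.265, -0.0], [0.265, 0.964, 0.0], [0.0, 0.0, -1.0]]
force: [-0.1, -0.4, 0.3]
gripper_width: 0.0665
```

Call:
jog_arm(
  steps=[
    [[0,0,0,0,0,0,-1],[0,0,0,0,0,0,-1],[0,0,0,0,0,0,-1],[0,0,0,0,0,0,-1]],
  ],
)

```text
time_s: 14.3
position: [0.5597, -0.3878, 0.0133]
orientation: [[-0.964, 0.266, 0.001], [0.266, 0.964, -0.0], [-0.001, -0.0, -1.0]]
force: [-1.2, 0.8, 6.9]
gripper_width: 0.0412
```

```bash

python3 plan.py .559,-.3873,.15,1.301; python3 snap.py j 150,290,340,480 230,400,230,400
```

```text
t 14.3 p [ 0.5597 -0.3878  0.0133] psi 1.302 F [-1.2  0.8  6.9] w 0.0412 q6 -1.94
(0.559, -0.3873, 0.15, 1.301) -> [0.001, 0.001, -0.273] [-0.0, 0.0, 0.0] rows 2.2
```

View pics/j.png

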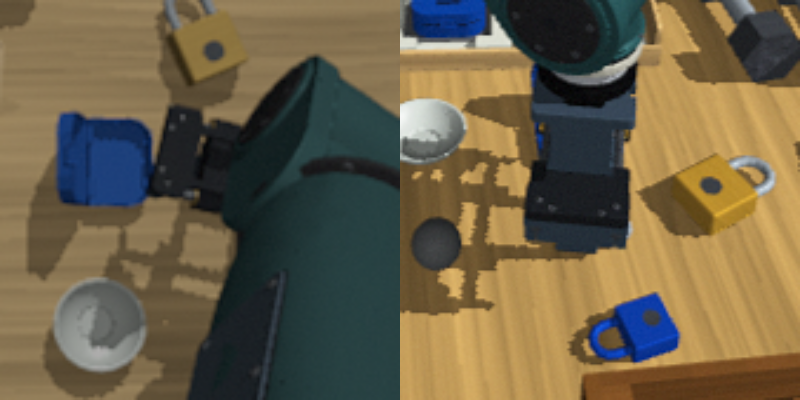

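Call:
jog_arm(
  steps=[
    [[0,0,0,0,0,0,-1],[0,0,-0.08,0,0,0,-1],[0,0,-0.18,0,0,0,-1],[0,0,-0.27,0,0,0,-1],[0,0,-0.27,0,0,0,-1]],
  ],
)

```text
time_s: 15.02
position: [0.5609, -0.3888, 0.1514]
orientation: [[-0.964, 0.266, 0.005], [0.266, 0.964, -0.004], [-0.005, -0.002, -1.0]]
force: [0.6, -0.0, -1.5]
gripper_width: 0.0407
```

```bash
python3 plan.py .4721,.0234,.145,1.461
```

```text
t 15.03 p [ 0.5609 -0.3888  0.1514] psi 1.302 F [ 0.6 -0.  -1.5] w 0.0407 q6 -1.94
(0.4721, 0.0234, 0.145, 1.461) -> [0.391, 0.748, 0.009] [-0.001, 0.002, -0.051] rows 6.7
```

Call:
jog_arm(
  steps=[
    [[0.391,0.748,0,0,0,-0.051,-1],[0.391,0.748,0,0,0,-0.051,-1],[0.391,0.748,0,0,0,-0.051,-1],[0.391,0.748,0,0,0,-0.051,-1],[0.391,0.748,0,0,0,-0.051,-1]],
  ],
)

```text
time_s: 15.65
position: [0.492, -0.0803, 0.1466]
orientation: [[-0.994, 0.109, -0.001], [0.109, 0.994, 0.0], [0.001, 0.0, -1.0]]
force: [1.3, 0.6, -0.6]
gripper_width: 0.0406
```

```bash
python3 plan.py .4721,.0234,.145,1.461
```

```text
t 15.65 p [ 0.492  -0.0803  0.1466] psi 1.461 F [ 1.3  0.6 -0.6] w 0.0406 q6 -1.67
(0.4721, 0.0234, 0.145, 1.461) -> [0.062, 0.202, 0.003] [0.0, -0.0, 0.0] rows 1.7
```

Call:
jog_arm(
  steps=[
    [[0.062,0.202,0,0,0,0,-1],[0.062,0.202,0,0,0,0,-1],[0.062,0.202,0,0,0,0,-1],[0.062,0.202,0.05,0,0,0,-1],[0.062,0.202,0.1,0,0,0,-1]],
  ],
)

```text
time_s: 16.27
position: [0.4735, 0.0211, 0.0965]
orientation: [[-0.994, 0.109, 0.0], [0.109, 0.994, -0.0], [-0.0, -0.0, -1.0]]
force: [-0.6, -0.8, -1.3]
gripper_width: 0.0413
```

```bash
python3 plan.py .4721,.0234,.024,1.461; python3 snap.py k 150,290,200,370 150,290,190,360
```

```text
t 16.27 p [0.4735 0.0211 0.0965] psi 1.462 F [-0.6 -0.8 -1.3] w 0.0413 q6 -1.47
(0.4721, 0.0234, 0.024, 1.461) -> [0.003, 0.004, 0.145] [-0.0, 0.0, 0.0] rows 1.2
```

View pics/k.png

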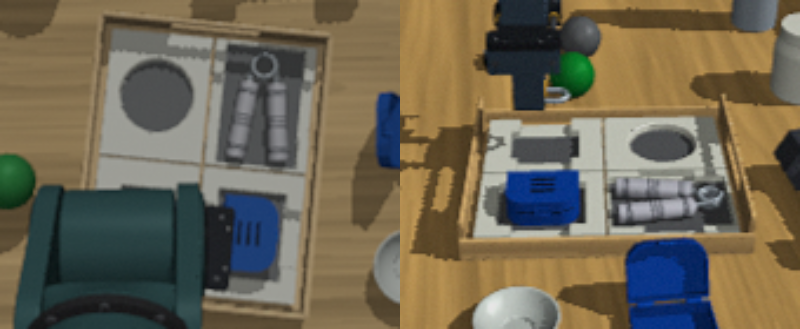

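Call:
jog_arm(
  steps=[
    [[0.003,0.004,0.06,0,0,0,-1],[0.003,0.004,0.11,0,0,0,-1],[0.003,0.004,0.145,0,0,0,-1],[0.003,0.004,0.145,0,0,0,-1],[0.003,0.004,0.145,0,0,0,-1]],
  ],
)

```text
time_s: 17.0
position: [0.4728, 0.0235, 0.0258]
orientation: [[-0.994, 0.109, 0.001], [0.109, 0.994, -0.0], [-0.001, 0.0, -1.0]]
force: [-0.0, -0.6, -0.5]
gripper_width: 0.04
```

```bash
python3 plan.py .4721,.0234,.0235,1.461; python3 snap.py l 150,290,200,370 170,240,200,285
```

```text
t 17.0 p [0.4728 0.0235 0.0258] psi 1.462 F [-0.  -0.6 -0.5] w 0.04 q6 -1.46
(0.4721, 0.0234, 0.0235, 1.461) -> [0.001, -0.0, 0.005] [0.0, 0.0, 0.0] rows 0.0
```

View pics/l.png

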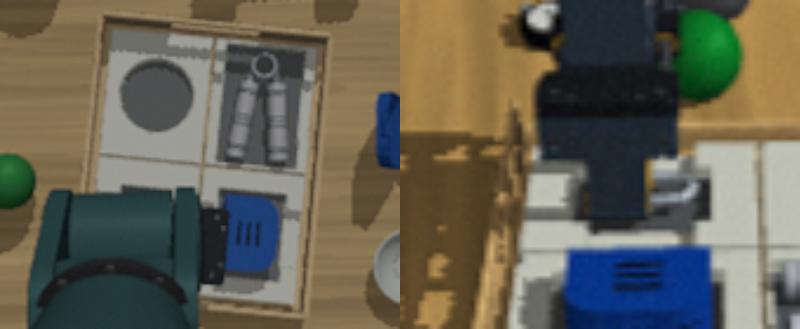

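Looks in place; lower 2 mm and release.

Call:
jog_arm(
  steps=[
    [[0,0,0.004,0,0,0,-1],[0,0,0.004,0,0,0,0.2],[0,0,0.004,0,0,0,0.2],[0,0,0.004,0,0,0,0.2],[0,0,-0.06,0,0,0,0.2]],
  ],
)

```text
time_s: 17.73
position: [0.471, 0.0238, 0.054]
orientation: [[-0.994, 0.109, -0.004], [0.109, 0.994, -0.0], [0.004, -0.0, -1.0]]
force: [-0.1, -0.2, -0.2]
gripper_width: 0.0548
```

Call:
jog_arm(
  steps=[
    [[0,0,-0.1,0,0,0,0.2],[0,0,-0.2,0,0,0,1],[-0.05,0.1,-0.22,0,0,0.05,1],[-0.1,0.2,-0.22,0,0,0.1,1],[-0.14,0.3,-0.22,0,0,0.15,1]],
  ],
)

```text
time_s: 18.35
position: [0.5592, 0.1669, 0.1655]
orientation: [[-0.833, 0.553, 0.001], [0.553, 0.833, 0.0], [-0.001, 0.001, -1.0]]
force: [0.5, 0.2, 0.0]
gripper_width: 0.0904
```

```bash
python3 plan.py .5597,.2768,.12,0.8; python3 snap.py m 150,290,200,370 170,250,200,340
```

```text
t 18.35 p [0.5592 0.1669 0.1655] psi 0.985 F [0.5 0.2 0. ] w 0.0904 q6 -0.74
(0.5597, 0.2768, 0.12, 0.8) -> [0.121, 0.184, 0.091] [0.0, 0.0, 0.059] rows 1.9
```

View pics/m.png

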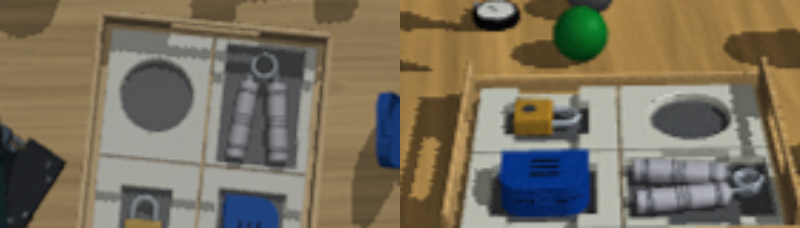

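Call:
jog_arm(
  steps=[
    [[0.121,0.184,0.03,0,0,0.059,1],[0.121,0.184,0.07,0,0,0.059,1],[0.121,0.184,0.09,0,0,0.059,1],[0.121,0.184,0.09,0,0,0.059,1]],
  ],
)

```text
time_s: 18.95
position: [0.5572, 0.2746, 0.1192]
orientation: [[-0.722, 0.692, -0.002], [0.692, 0.722, -0.001], [0.001, -0.002, -1.0]]
force: [-0.1, -0.1, 0.1]
gripper_width: 0.0913
```

```bash
python3 plan.py .5597,.277,.0205,0.8
```

```text
t 18.95 p [0.5572 0.2746 0.1192] psi 0.806 F [-0.1 -0.1  0.1] w 0.0913 q6 -0.39
(0.5597, 0.277, 0.0205, 0.8) -> [-0.0, 0.007, 0.197] [-0.001, -0.0, 0.002] rows 1.6
```

Call:
jog_arm(
  steps=[
    [[0,0.004,0.06,0,0,0,1],[0,0.004,0.12,0,0,0,1],[0,0.004,0.17,0,0,0,1],[0,0.004,0.197,0,0,0,1],[0,0.004,0.197,0,0,0,1]],
  ],
)

```text
time_s: 19.58
position: [0.5594, 0.276, 0.0215]
orientation: [[-0.721, 0.693, -0.001], [0.693, 0.721, -0.0], [0.0, -0.001, -1.0]]
force: [0.3, 1.0, 0.3]
gripper_width: 0.0911
```

Call:
jog_arm(
  steps=[
    [[0,0,0,0,0,0,-1],[0,0,0,0,0,0,-1],[0,0,0,0,0,0,-1],[0,0,0,0,0,0,-1]],
  ],
  force=25,
)

```text
time_s: 20.08
position: [0.5596, 0.277, 0.022]
orientation: [[-0.721, 0.693, 0.0], [0.693, 0.721, 0.0], [-0.0, 0.0, -1.0]]
force: [-0.3, 0.1, 5.7]
gripper_width: 0.0598
```

```bash
python3 plan.py .5597,.277,.15,0.8;python3 snap.py n 150,290,100,270 130,230,200,320
```

```text
t 20.07 p [0.5596 0.277  0.022 ] psi 0.805 F [-0.3  0.1  5.7] w 0.0598 q6 -0.38
(0.5597, 0.277, 0.15, 0.8) -> [-0.0, 0.0, -0.256] [0.0, 0.0, 0.002] rows 2.0
```

View pics/n.png

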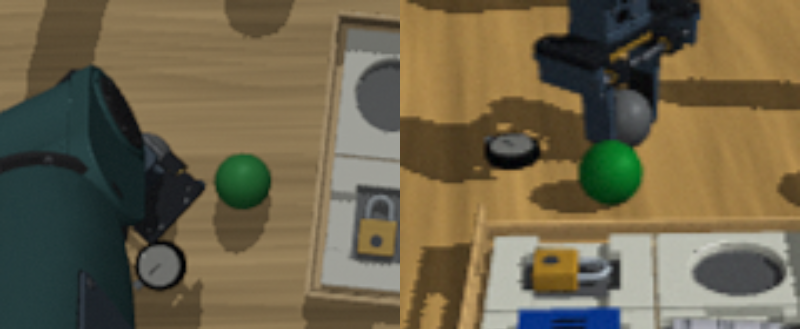

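Call:
jog_arm(
  steps=[
    [[0,0,0,0,0,0,-1],[0,0,-0.06,0,0,0,-1],[0,0,-0.14,0,0,0,-1],[0,0,-0.22,0,0,0,-1],[0,0,-0.25,0,0,0,-1]],
  ],
)

```text
time_s: 20.8
position: [0.5602, 0.2773, 0.1487]
orientation: [[-0.721, 0.693, 0.003], [0.693, 0.721, 0.001], [-0.001, 0.003, -1.0]]
force: [-0.2, -0.5, -0.8]
gripper_width: 0.0604
```

```bash
python3 plan.py .629,.006,.15,1.2;python3 snap.py o 150,290,100,270 80,180,220,340
```

```text
t 20.8 p [0.5602 0.2773 0.1487] psi 0.805 F [-0.2 -0.5 -0.8] w 0.0604 q6 -0.38
(0.629, 0.006, 0.15, 1.2) -> [-0.475, -0.296, -0.003] [0.001, 0.0, -0.126] rows 4.5
```

View pics/o.png

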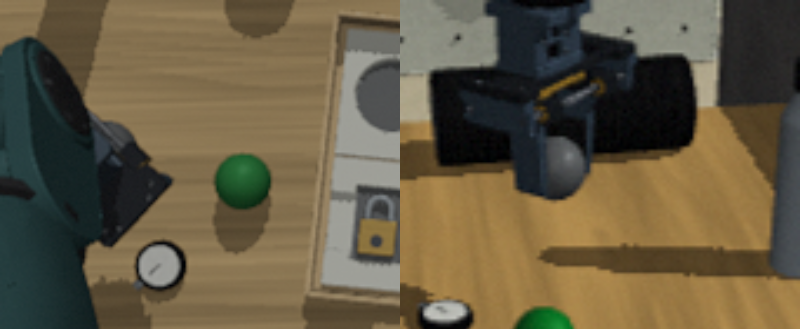

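```bash
python3 plan.py .629,.006,.15,.805
```

```text
t 20.9 p [0.56   0.2771 0.1476] psi 0.805 F [ 0.1  1.  -0.8] w 0.0602 q6 -0.38
(0.629, 0.006, 0.15, 0.805) -> [-0.475, -0.295, -0.005] [0.001, 0.0, 0.0] rows 4.5
```

Call:
jog_arm(
  steps=[
    [[-0.08,-0.05,0,0,0,0,-1],[-0.18,-0.11,0,0,0,0,-1],[-0.28,-0.174,0,0,0,0,-1],[-0.38,-0.236,0,0,0,0,-1],[-0.475,-0.295,0,0,0,0,-1]],
  ],
)

```text
time_s: 21.52
position: [0.6278, 0.004, 0.1445]
orientation: [[-0.721, 0.693, -0.002], [0.693, 0.721, 0.0], [0.002, -0.002, -1.0]]
force: [0.7, 0.4, -0.0]
gripper_width: 0.0607
```

Call:
jog_arm(
  steps=[
    [[0,0,0,0,0,0,-1],[0,0,0.06,0,0,0,-1],[0,0,0.12,0,0,0,-1]],
  ],
)

```text
time_s: 21.9
position: [0.6275, 0.0066, 0.0844]
orientation: [[-0.721, 0.693, -0.001], [0.693, 0.721, 0.0], [0.001, -0.001, -1.0]]
force: [0.4, 0.3, -0.8]
gripper_width: 0.0605
```

```bash
python3 plan.py .629,.006,.0325,.805;python3 snap.py q 150,290,200,370 130,250,200,340
```

```text
t 21.9 p [0.6275 0.0066 0.0844] psi 0.805 F [ 0.4  0.3 -0.8] w 0.0605 q6 -0.83
(0.629, 0.006, 0.0325, 0.805) -> [-0.003, 0.001, 0.104] [-0.0, -0.0, 0.0] rows 0.8
```

View pics/q.png

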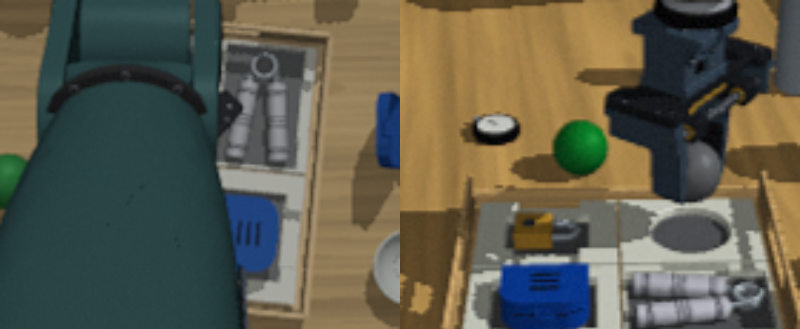

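Call:
jog_arm(
  steps=[
    [[-0.003,0,0.04,0,0,0,-1],[-0.003,0,0.08,0,0,0,-1],[-0.003,0,0.1,0,0,0,-1],[-0.003,0,0.103,0,0,0,-1],[-0.003,0,0.103,0,0,0,-1]],
  ],
)

```text
time_s: 22.62
position: [0.6298, 0.0049, 0.0354]
orientation: [[-0.721, 0.693, 0.0], [0.693, 0.721, -0.0], [-0.0, 0.0, -1.0]]
force: [1.1, 0.0, -1.1]
gripper_width: 0.0603
```

```bash
python3 plan.py .629,.006,.032,.805;python3 snap.py r 150,290,200,370 130,250,200,340
```

```text
t 22.62 p [0.6298 0.0049 0.0354] psi 0.805 F [ 1.1  0.  -1.1] w 0.0603 q6 -0.83
(0.629, 0.006, 0.032, 0.805) -> [0.003, 0.0, 0.007] [0.0, 0.0, 0.0] rows 0.1
```

View pics/r.png

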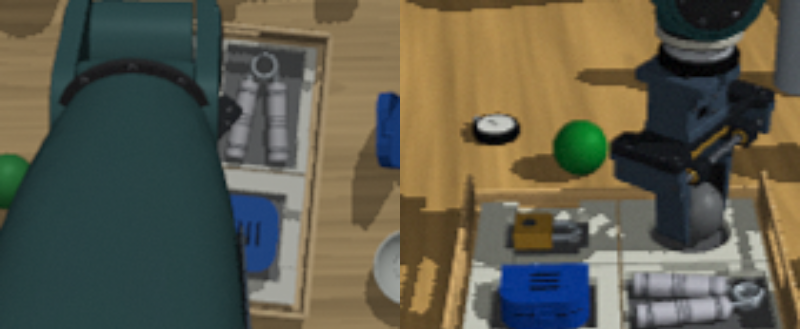

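Call:
jog_arm(
  steps=[
    [[0.002,0,0.005,0,0,0,-1],[0.002,0,0.006,0,0,0,-1],[0.002,0,0.006,0,0,0,-1]],
  ],
)

```text
time_s: 23.1
position: [0.6288, 0.0056, 0.0321]
orientation: [[-0.721, 0.693, 0.0], [0.693, 0.721, 0.0], [-0.0, 0.0, -1.0]]
force: [1.0, -0.7, -0.4]
gripper_width: 0.06
```

Call:
jog_arm(
  steps=[
    [[0,0,0,0,0,0,0.4],[0,0,0,0,0,0,0.5],[0,0,0,0,0,0,0.68],[0,0,0,0,0,0,0.68],[0,0,-0.03,0,0,0,0.68]],
  ],
)

```text
time_s: 23.72
position: [0.628, 0.0056, 0.0467]
orientation: [[-0.721, 0.693, -0.002], [0.693, 0.721, 0.0], [0.001, -0.001, -1.0]]
force: [-0.2, -0.2, 0.2]
gripper_width: 0.077
```

Call:
jog_arm(
  steps=[
    [[0,0,-0.08,0,0,0,0.68],[0,0,-0.18,0,0,0,0.68],[0.1,0.1,-0.26,0,0,0,0.68],[0.2,0.25,-0.26,0,0,0,0.68],[0.25,0.35,-0.26,0,0,0,0.68]],
  ],
)

```text
time_s: 24.35
position: [0.6517, 0.1842, 0.178]
orientation: [[-0.721, 0.693, 0.002], [0.693, 0.721, 0.0], [-0.001, 0.002, -1.0]]
force: [0.9, -0.8, 0.7]
gripper_width: 0.0766
```

Call:
jog_arm(
  steps=[
    [[0.05,0.05,0,0,0,0,0.68],[0.05,0.05,0,0,0,0,0.68],[0.05,0.05,0,0,0,0,0.68]],
  ],
)

```text
time_s: 24.72
position: [0.6505, 0.2172, 0.1762]
orientation: [[-0.721, 0.693, 0.0], [0.693, 0.721, -0.0], [-0.0, 0.0, -1.0]]
force: [-0.3, 0.6, -0.4]
gripper_width: 0.0766
```

```bash
python3 plan.py .629,.006,.032,.805;python3 snap.py s 150,290,200,370 170,250,200,340; python3 snap.py s2 130,300,340,500 230,400,230,400
```

```text
t 24.73 p [0.6505 0.2172 0.1762] psi 0.805 F [-0.3  0.6 -0.4] w 0.0766 q6 -0.52
(0.629, 0.006, 0.032, 0.805) -> [-0.261, -0.334, 0.288] [0.0, 0.0, 0.0] rows 4.1
```

View pics/s.png

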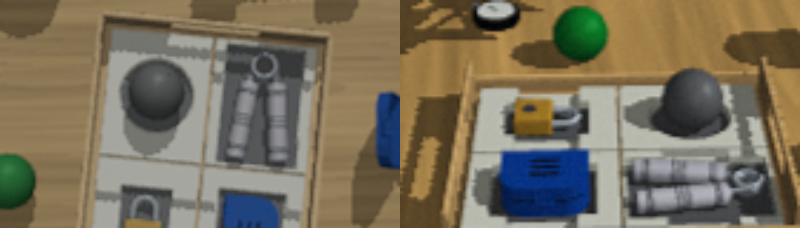

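View pics/s2.png

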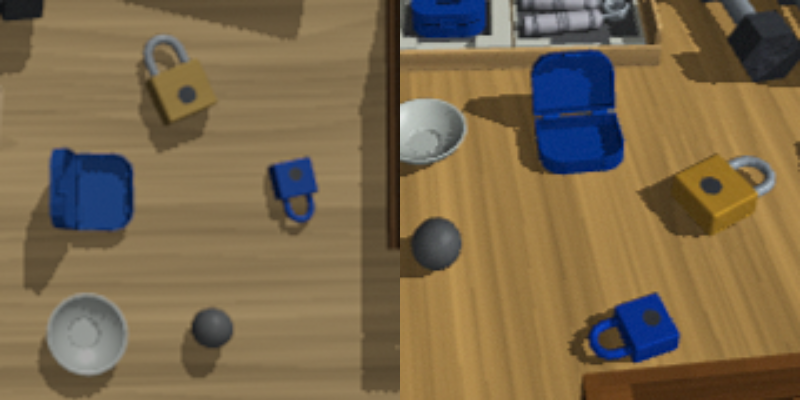

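```bash
python3 - <<'E'
import fit as F
from h import *
im={n:viewer.camera(n) for n in P};t=im["top"]
cv2.imwrite("pics/fin.png",cv2.resize(t[150:290,225:345,::-1],None,fx=4,fy=4,interpolation=2))
G={"mouthguard_case":(.4727,-.0941),"grip_strengthener":(.6163,-.1099),"padlock":(.4855,.0219)}
for o,c in G.items():
  for n in P:
    for d in models.outline_of(n,o):
        v,u=np.nonzero(d["pixels"])
        if len(u)==0: continue
        q=back(n,[u.mean(),v.mean()],.025)[0]
        if np.hypot(*(q[:2]-c))<.05:
            r=F.fit(o,[(n,d["pixels"])],(*c,-.11),z0=.01);print(o,n,r.x.round(4),round(r.fun,3),"off mm",((r.x[:2]-c)*1e3).round(1))
for n in P:
    for nm,z in(("massage_ball",.0386),("small_ball",.0194)):
        for d in models.outline_of(n,nm):
            v,u=np.nonzero(d["pixels"])
            print(nm,n,back(n,[u.mean(),v.mean()],z)[0].round(4),len(u))
E
```

```text
mouthguard_case top [ 0.4755 -0.0921 -0.0701] 0.061 off mm [2.8 2. ]
mouthguard_case side [ 0.4745 -0.0942 -0.0753] 0.033 off mm [ 1.8 -0.1]
grip_strengthener top [ 0.6141 -0.1076 -0.1123] 0.123 off mm [-2.2  2.3]
grip_strengthener side [ 0.6131 -0.109  -0.1037] 0.105 off mm [-3.2  0.9]
padlock top [ 0.486   0.0239 -0.085 ] 0.057 off mm [0.5 2. ]
padlock side [ 0.484   0.0222 -0.0367] 0.157 off mm [-1.5  0.3]
massage_ball top [0.6315 0.0063 0.0386] 455
massage_ball top [0.5367 0.1682 0.0386] 452
massage_ball top [ 0.5815 -0.2721  0.0386] 981
small_ball top [ 0.4386 -0.3972  0.0194] 217
massage_ball side [0.5338 0.1488 0.0386] 300
massage_ball side [ 0.5776 -0.2853  0.0386] 1812
massage_ball side [ 0.6022 -0.1333  0.0386] 594
massage_ball side [0.6303 0.0019 0.0386] 347
small_ball side [ 0.4379 -0.3988  0.0194] 382
```

View pics/fin.png

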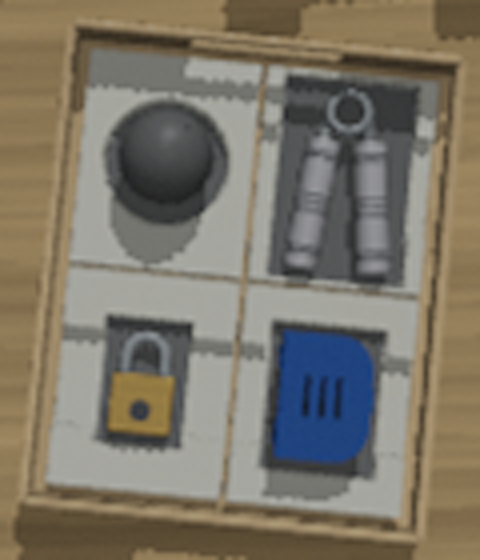

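All four items sit inside their recesses, 4 mm or less off centre by the picture fits.

```bash
python3 -c "
from workcell import ticket,monitor
print(ticket.hand_in(), monitor.state()['time_s'])"
```

```text
the job is handed in; nothing more can be done
the job is handed in; nothing more can be done
```

I packed the closed mouthguard case, the grip strengthener, the small brass padlock and the large grey ball into their recesses, then handed the job in at about 25 s of the 109 s. I never gripped the open case, the small ball, the green ball or the other padlocks.

**Placing:** Fits to both cameras put all four items at most about 4 mm from their recess centres (limit 16 mm). In the last pictures all four are inside their recesses and lie flat or stand. I judged the tilt and the resting height only by eye, not by measurement.

**Left in place:** The small ball reads within 1 mm of its start in both cameras. The open case looks unmoved, and rough mask centres put it within a few millimetres of where it started (limit 25 mm).

**Disagreement:** The two cameras differed by about 0.05 rad on the padlock's heading, with the side view fitting poorly. Heading is not judged.

**Forces:** The arm stood clear at hand-in, and the wrist force stayed under about 10 N in every reading I took. The hand-in gave no verdict.

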